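# Feed a wet print sample under the spring flap of a UV curing box

## Task

Load the print sample into the curing box: with one fingertip press the flap's pedal down and keep the flap open, and meanwhile push the sled with the other fingertip against its upright end plate, under the flap and fully home against the stop inside. Then let the flap close behind the sample. The sled is only pushed, never lifted; do not let the flap touch it (the print is wet), and leave the bottle, ink jar and tape roll alone.

Things in the scene. Friction and masses are not known exactly. Their poses are not given: they have to be found in the camera images.
- uvbox: White bench UV curing box with a steel entry track, fixed. Origin: on the table, mid-track, in the flap's plane. x: along the track into the box (push direction), y left, z up (box frame, used below); turned about z. Track floor 4 mm thick, 68 mm wide, from x -200 to 60 mm; rails to z 18 mm, 53 mm apart inside.
- mouth (a point): Centre of the mouth in the box's front wall: box frame (6, 0, 23) mm; 55 mm wide, top edge at z 42 mm. The box fills x 4 to 112, y -103 to 83 mm, 84 mm high (a dial sticks out to x -7 at y -78, not needed). The stop that the sled's nose meets lies inside at x 60 mm.
- flap (a joint): Flap angle, rad: 0 shut, to 0.95 open; springs shut. Plate 4 mm thick at x 0, shut y 24 to -27 mm, lower edge z 14 mm. Pressing the pedal swings it up sideways in its own plane, far end to z 100 mm, so the sled cannot push it open. From 0.6 rad the sled's block passes under; aim for 0.7 to 0.85. About 2 N on the pedal's middle starts it, 4 to 5 N holds it at 0.75.
- shaft (a point): Point on the flap's shaft, in the flap's plane: box frame (0, 44, 48) mm. The shaft (10 mm thick) runs along x from here to a bearing post, 56 mm high, at x -181 mm. Flap (y- side) and pedal (y+ side) are one rigid piece that rocks on it.
- paddle (a point): Middle of the pedal's upper face; moves with it; shut: box frame (-102, 81, 57) mm. Flat steel plate, x -170 to -35 mm, reaching 60 mm out in y+ from the shaft, 4 mm thick; shut it slopes up outward by 0.17 rad; at 0.75 rad it slopes down outward, this point about z 30 mm. A fingertip holding it down can slide along its whole length in x.
- end_plate (a point): Centre of the robot-side face of the sled's upright end plate (48 mm wide, 50 mm high, 8 mm thick, top 54 mm above the table); the point is 25 mm above the sled's underside. Push here with a fingertip. Fully home it is at x -53 mm in the box frame: the end plate stays outside the flap.
- nose (a point): Centre of the sled's front face, 13 mm above its underside; fully home at x 60 mm in the box frame, against the stop.
- sled: Loose aluminium sled, about 250 g, 113 mm long, 50 mm wide, lying on the track between the rails, x forward. Origin: centre of its underside, 56.5 mm behind the nose. A 6 mm base; on its front 45 mm a block with the wet print (top 30 mm above the table), then 60 mm of bare base over which the flap closes (4 mm gap), then the end plate.
- bottle: Green glass bottle, 56 mm diameter, 150 mm tall, standing right of the track. Origin: centre of its underside. Leave alone.
- ink_jar: Black ink jar, 64 mm diameter, 85 mm tall, standing left of the box. Origin: centre of its underside. Leave alone.
- tape_roll: Cardboard roll, 90 mm diameter, 24 mm high, lying left of the pedal. Origin: centre of its underside. Leave alone.
Not all that is in view belongs to the job. What is shaped like the sled but yellow is not meant.

How it is judged (in metres and radians):
On the way, in this order (a step that is already met when the one before it is completed fails the run):
1. a fingertip holds the flap open while the sled is still in front of it (value of joint flap above 0.5 rad and contact force between the fingers and flap above 0.3 N and x of nose in the frame of uvbox below 0 m), for 0.1 s.
2. the sled is pushed under the flap by one fingertip while the other holds the flap open (value of joint flap above 0.5 rad and contact force between the fingers and flap above 0.3 N and contact force between the fingers and sled above 0.1 N and x of nose in the frame of uvbox above 0.006 m), for 0.1 s.
At the end, for the whole second after the job is handed in: The sled lies flat on the track within 6 mm of fully home (nose against the stop), at rest, and the flap is shut behind the print block (below 0.06 rad) (x of nose in the frame of uvbox above 0.054 m and x of end_plate in the frame of uvbox above -0.06 m and height (world z) of sled below 0.008 m and angle between sled's own z axis and vertical below 0.06 rad and value of joint flap below 0.06 rad and linear speed of sled below 0.01 m/s); the robot touches nothing.
It fails at once if the sled is lifted (8 mm) or tipped (height (world z) of sled above 0.012 m or angle between sled's own z axis and vertical above 0.2 rad).
It fails at once if the flap touches the sled (over 0.6 N) (contact force between flap and sled above 0.6 N).
It fails at once if the bottle, ink jar or tape roll is moved by more than 15 mm (distance of any of bottle, ink_jar, tape_roll from where it was at the start of the episode above 0.015 m).
It also fails if it takes over 42 s, if anything falls off the work surface, if the arm or the gripper's body presses on something with over 40 N, if the wrist force passes 120 N, or if a joint passes its speed limit or range.

## Robot

A 6-joint arm with a two-finger parallel gripper is mounted at the origin on the work surface. World frame = base frame: x ahead of the robot, y to its left, z up, the work surface at z = 0. Lengths are in mm, angles in rad, forces in N, time in s.
With the tool pointing down it reaches from about 350 to 875 mm from the base axis. Payload 4.2 kg.
Tool frame: the origin (TCP) lies midway between the tips of the shut fingers; the grasp point (between the pads) lies 19 mm behind it; z points along the fingers, y is the line along which they close (so a half turn about z gives the same grasp; the last joint's range is limited). The gripper opens to 85 mm and grips with 20 to 120 N. Pads are 22 mm wide; open, the fingers measure 114 mm over their backs; the gripper's body (76 mm by 85 mm) begins 54 mm behind the grasp point. The pads swing forward as they close: fully open they stand 13 mm farther back than shut.
Start: joints at [1.369, 0.385, 0.008, 0, -1.194, -0.259], TCP at [277.882, 559.804, 231.312] pointing down, gripper open.
Joint ranges: [-3.14, 3.14], [-1.21, 2.06], [-1.07, 1.41], [-3.16, 2.05], [-2.99, -0.16], [-3.1, 3.1]. Speed limits (rad/s): [2.79, 2.79, 3.14, 3.14, 3.14, 3.14].

## Interface

Orientations are given as a unit quaternion [x, y, z, w].
In Python, from bench import read_state, get_image, job_done gives the robot as it stands.
- The arm moves only by the shell command python3 -m jog 'ROWS'. ROWS is JSON, a list of rows, each a list of 3 entries, a list of its own where there are three numbers: the shift along the world's x, y, z scaled (see below), then the turn, a rotation vector about the world's x, y, z scaled (see below), then the gripper's target within -1 to 1 (shut at 1, half-way at 0, fully open at -1). In form: [[[x, y, z], [wx, wy, wz], claw], ...]. A call has 1 to 20 rows; each row is the pose to reach, as a shift and turn from the pose commanded when the call began; what a row does not reach only later rows make up. The controller multiplies each number of a shift by 10 cm and each number of a turn by 120 degrees. A row lasts 1/10 s, in which the tool goes at most 50 mm and 8.59 degrees, less where a joint would pass 70% of its speed; a pose out of reach is approached as far as the arm can. A call with a number of a shift or a turn outside -1 to 1 is refused whole. A call with a gripper value outside its range is refused whole. The fingers move at their own pace and stop on an object; the grip force is fixed at half the most. Time passes only in rows, so rows that repeat a pose let the fingers close. It gives the time, the measured TCP pose, the force, the opening and the grip force at its end, in the units of the state.
- read_state(): the state, without advancing time (a new reading comes with each control period).
- get_image(name): name is "side" or "top" or "wrist"; returns a dict with "frame" (420x560x3 uint8, red, green, blue), "range_z" (420x560 float32, mm along the optical axis (not along the pixel's ray), 0 where there is no reading), "fx", "fy", "cx", "cy" (pixels), "distortion" ([k1, k2, p1, p2, k3] as OpenCV has them; the pictures are not rectified), "R" (3x3) and "t" (3): a world point X has camera coordinates R X + t. Camera axes: x right, y down, z forward; pixel columns grow to the right and rows downward; lengths in mm; the calibration is good to about 2 mm. A picture is of the moment at which its call begins.
- job_done(): hands the job in; it is judged then, once.
The state is a dict: "clock": time; "joints": joint angles; "joint_vel": joint speeds; "joint_efforts": joint torques, N m; "position": TCP position; "ee_rot": TCP orientation; "contact_force": force on the tool from outside, world axes, zero at the start; "wrist_torque": the same for the moment, N m; "gripper_width": finger opening in mm; "grasp_force": force on a finger pad.
Only numpy, scipy, OpenCV 4.12 (cv2) and the standard library are available. Lean on these libraries where they do the work, as an engineer would, in place of code of your own. Each camera call takes 0.05 s, during which the arm holds its last target. There are 200 camera calls.

## Working session

There is one attempt and no reset: what is moved stays moved. The work goes in short steps, Python scripts to look and compute and a shell command to move; the robot and the scene stay as the last step left them, time stands still between calls to the robot, and variables do not carry over. Pictures are saved under pics/ and viewed, at most 10 in all, crops included, and the job is handed in when it is done.

```bash
mkdir -p pics; cat > h.py <<'E'
import numpy as np,cv2
from bench import read_state,get_image
def grab(n,tag):
    d=get_image(n); cv2.imwrite(f'pics/{tag}.png',cv2.cvtColor(d['frame'],cv2.COLOR_RGB2BGR)); np.savez(f'pics/{tag}.npz',**{k:np.array(v) for k,v in d.items()}); return d
def load(tag): return dict(np.load(f'pics/{tag}.npz'))
def ray(d,u,v):
    K=np.array([[d['fx'],0,d['cx']],[0,d['fy'],d['cy']],[0,0,1.]])
    p=cv2.undistortPoints(np.array([[[u,v]]],float),K,np.array(d['distortion'],float))[0,0]
    R=np.array(d['R']);t=np.array(d['t']); return -R.T@t, R.T@np.array([p[0],p[1],1.])
def onz(d,u,v,z):
    o,r=ray(d,u,v); return o+r*(z-o[2])/r[2]
def depth(d,u,v):
    o,r=ray(d,u,v); return o+r*float(d['range_z'][int(v),int(u)])
def cloud(d):
    K=np.array([[d['fx'],0,d['cx']],[0,d['fy'],d['cy']],[0,0,1.]])
    h,w=d['range_z'].shape; u,v=np.meshgrid(np.arange(w),np.arange(h))
    p=cv2.undistortPoints(np.stack([u,v],-1).reshape(-1,1,2).astype(float),K,np.array(d['distortion'],float)).reshape(h,w,2)
    z=d['range_z']; c=np.dstack([p[...,0]*z,p[...,1]*z,z])
    return (c-np.array(d['t']))@np.array(d['R'])
E
python3 - <<'E'
from h import *
for n in ['side','top','wrist']: d=grab(n,n+'0'); print(n,-np.array(d['R']).T@d['t'])
s=read_state(); print(s)
E
```

```text
side [517.24538531 451.81908628 552.98249983]
top [470.81796714  47.40420384 876.22420315]
wrist [345.76720694 525.82026381 373.15405748]
{'clock': 0.15, 'joints': array([ 1.36858815e+00,  3.85367203e-01,  6.93360916e-03, -3.29923236e-04,
       -1.19400131e+00, -2.58595798e-01]), 'joint_vel': array([ 0.00130178, -0.00311266,  0.00217992,  0.00119951, -0.00045536,
       -0.00100054]), 'joint_efforts': array([-5.29510962e-04, -3.92678010e+01,  1.88581645e+01,  4.18861985e+00,
       -3.42829269e-03, -1.45164414e-06]), 'position': array([277.71637003, 559.41687697, 230.48143394]), 'ee_rot': array([ 9.73560442e-01, -2.28428042e-01, -1.30182794e-04,  8.23286254e-04]), 'contact_force': array([-0.0363109 ,  0.82774225,  0.6737395 ]), 'wrist_torque': array([ 0.03544973, -0.01748413,  0.06831601]), 'grasp_force': 0.0, 'gripper_width': 85.79187390327712}
```

View pics/top0.png

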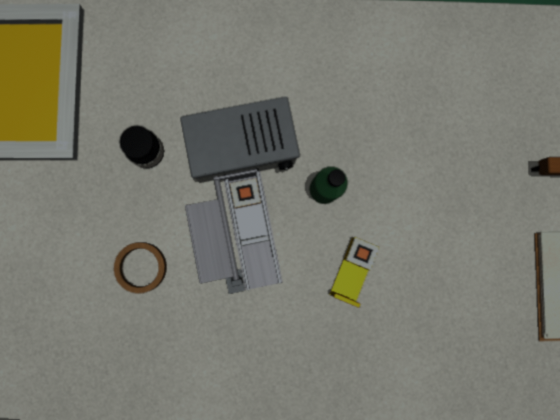

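View pics/side0.png

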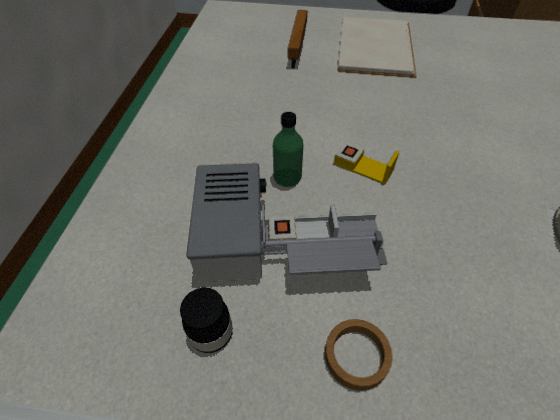

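Top view: the box roof spans about (183–298, 98–178), with the track running down to (262,288). The pedal is at (208,240), and the sled has its block at (245,190) and its end plate at (253,242). The yellow decoy is at (353,270), the bottle at (330,183), the jar at (142,147) and the tape roll at (140,267). Side view: the end plate is at (334,221) and the pedal at (333,257).

```bash
cat > fit.py <<'E'
from h import *
for n in ['top0','side0']:
    d=load(n); P=cloud(d); ok=d['range_z']>0
    tbl=P[ok&(abs(P[...,2])<12)]; print(n,'table z',np.median(tbl[:,2]))
    m=ok&(abs(P[...,2]-84)<7)
    k,lab,st,c=cv2.connectedComponentsWithStats(m.astype(np.uint8)); i=1+np.argmax(st[1:,4])
    q=P[lab==i]; r=cv2.minAreaRect(q[:,:2].astype(np.float32)); print('box',r,np.median(q[:,2]))
    b=cv2.boxPoints(r); print(b)
E
python3 fit.py
```

```text
top0 table z -0.18533607493558255
box ((660.6929931640625, 77.17298126220703), (109.6152114868164, 186.68455505371094), 11.352323532104492) 83.62738044505161
[[588.58405   157.90063  ]
 [625.33136   -25.131502 ]
 [732.80194    -3.5546722]
 [696.0546    179.47746  ]]
side0 table z -0.23296496541276512
box ((659.7890014648438, 80.17276763916016), (107.89690399169922, 186.53042602539062), 11.379864692687988) 83.55316466321007
[[ 5.8849872e+02  1.6095972e+02]
 [ 6.2530353e+02 -2.1903625e+01]
 [ 7.3107928e+02 -6.1418152e-01]
 [ 6.9427448e+02  1.8224916e+02]]
```

```bash
cat >> h.py <<'E'
A=np.deg2rad(11.36); O=np.array([601.4,77.1,0]); RB=np.array([[np.cos(A),-np.sin(A),0],[np.sin(A),np.cos(A),0],[0,0,1]])
tobox=lambda p:(np.asarray(p)-O)@RB
toworld=lambda b:RB@np.asarray(b,float)+O
E
python3 - <<'E'
from h import *
ims=[]
for n in ['top0','side0']:
    d=load(n); P=tobox(cloud(d)); ok=d['range_z']>0
    f=lambda x0,x1,y0,y1,z0,z1: P[ok&(P[...,0]>x0)&(P[...,0]<x1)&(P[...,1]>y0)&(P[...,1]<y1)&(P[...,2]>z0)&(P[...,2]<z1)]
    q=f(-190,0,-26,24,42,70); print(n,'plate',np.percentile(q,[1,5,50,95,99],axis=0).round(1).tolist() if len(q) else 0)
    q=f(-100,4,-26,24,26,34); print('block',np.percentile(q,[1,5,50,95,99],axis=0).round(1).tolist() if len(q) else 0)
    q=f(-180,-20,50,115,30,75); print('pedal',np.percentile(q,[1,5,50,95,99],axis=0).round(1).tolist())
    for y in (55,65,75,85,95): print(y,np.median(q[abs(q[:,1]-y)<3,2]).round(1),end=' ')
    q=f(-200,-20,30,58,44,75); print('\nshaft',np.percentile(q,[5,50,95],axis=0).round(1).tolist())
    for x0,x1,y0,y1,nm in((-350,-50,120,300,'tape'),(-60,150,100,250,'jar'),(-150,50,-220,-75,'bottle')):
        q=f(x0,x1,y0,y1,14,200)
        q=q[~((q[:,0]>-2)&(q[:,1]>-105)&(q[:,1]<85))]
        print(nm,np.percentile(q,[2,98],axis=0).round().tolist())
d=load('side0'); c=cv2.imread('pics/side0.png')[190:300,180:400]; c=cv2.resize(c,None,fx=3.6,fy=3.6,interpolation=2); cv2.imwrite('pics/c1.png',c)
E
```

```text
top0 plate [[-121.5, -25.6, 42.9], [-121.0, -23.3, 47.1], [-115.2, -1.4, 53.7], [-0.5, 20.1, 58.4], [-0.1, 22.5, 59.3]]
block [[-53.2, -25.3, 26.1], [-51.4, -23.5, 26.9], [-30.7, -2.0, 29.8], [-10.0, 19.7, 32.3], [-2.2, 21.6, 33.1]]
pedal [[-169.1, 50.6, 49.4], [-163.9, 52.8, 50.7], [-103.5, 77.0, 55.5], [-42.4, 100.6, 60.3], [-36.8, 102.9, 61.8]]
55 51.9 65 53.4 75 55.1 85 56.9 95 58.6 
shaft [[-177.3, 37.8, 48.8], [-106.0, 46.5, 51.7], [-36.0, 56.8, 54.8]]
tape [[-166.0, 164.0, 15.0], [-81.0, 248.0, 26.0]]
jar [[19.0, 119.0, 19.0], [105.0, 184.0, 87.0]]
bottle [[-77.0, -168.0, 24.0], [-6.0, -84.0, 151.0]]
side0 plate [[-121.0, -22.7, 42.9], [-120.5, -19.6, 45.4], [-114.9, 3.2, 53.2], [-0.4, 22.9, 57.9], [-0.1, 23.9, 58.9]]
block [[-52.9, -22.0, 26.5], [-50.8, -20.1, 27.7], [-30.7, 2.6, 29.6], [-10.7, 22.5, 31.3], [-8.9, 23.8, 32.1]]
pedal [[-176.0, 50.4, 49.3], [-164.2, 52.7, 50.8], [-102.7, 80.9, 55.8], [-41.7, 105.3, 60.0], [-36.2, 106.2, 60.8]]
55 51.4 65 53.1 75 54.9 85 56.7 95 58.5 
shaft [[-179.9, 41.8, 49.5], [-107.2, 48.5, 51.6], [-31.9, 56.8, 54.6]]
tape [[-165.0, 168.0, 15.0], [-80.0, 253.0, 26.0]]
jar [[-45.0, 105.0, 19.0], [107.0, 194.0, 86.0]]
bottle [[-75.0, -150.0, 17.0], [-23.0, -114.0, 150.0]]
```

View pics/c1.png

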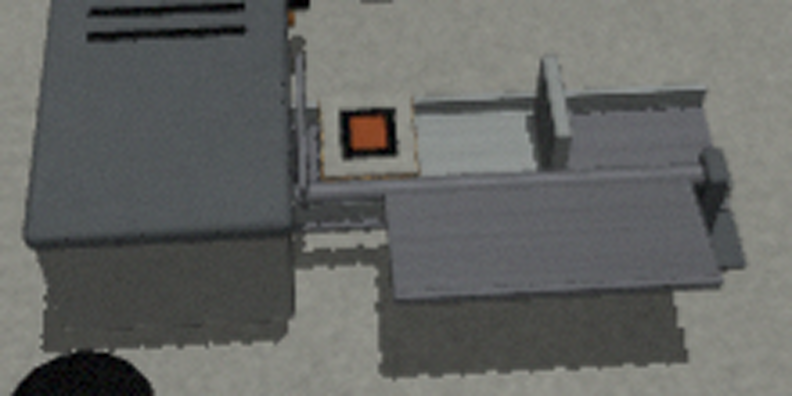

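The crop shows the flap shut in front of the block (edge at (300,120)), the end plate at (553,110), and the pedal clear. The end plate's back face is at box x ≈ -121 mm and the nose at about -8 mm, so the push is about 68 mm. One finger goes on each side of the shaft, with the tool pointing down and the fingers closing along box y.

```bash
python3 -m jog '[[[0.18,-0.48,0],[0,0,0.06],-0.65],[[0.36,-0.95,0],[0,0,0.105],-0.65],[[0.36,-0.95,0],[0,0,0.105],-0.65]]'
python3 -m jog '[[[0.18,-0.48,0],[0,0,0.06],-0.65],[[0.36,-0.95,0],[0,0,0.105],-0.65],[[0.36,-0.95,0],[0,0,0.105],-0.65]]'
python3 -m jog '[[[0.18,-0.48,0],[0,0,0.06],-0.65],[[0.36,-0.95,0],[0,0,0.105],-0.65],[[0.36,-0.95,0],[0,0,0.105],-0.65]]'
python3 -m jog '[[[0.18,-0.48,0],[0,0,0],-0.65],[[0.35,-0.95,0],[0,0,0],-0.65],[[0.35,-0.95,0],[0,0,0],-0.65]]'
python3 -m jog '[[[0.18,-0.48,0],[0,0,0],-0.65],[[0.34,-0.93,-0.5],[0,0,0],-0.65],[[0.34,-0.93,-0.9],[0,0,0],-0.65],[[0.34,-0.93,-0.9],[0,0,0],-0.65],[[0.34,-0.93,-0.9],[0,0,0],-0.65]]'
python3 - <<'E'
from h import *
s=read_state();print(s['joints'],tobox(s['position']),s['ee_rot'],s['gripper_width'])
from scipy.spatial.transform import Rotation as Rn
print((RB.T@Rn.from_quat(s['ee_rot']).as_matrix()).round(3))
d=grab('side','side1');grab('top','top1')
for n in('side1','top1'):
    d=load(n);P=tobox(cloud(d));p=P[(d['range_z']>0)]
    for y0,y1 in((-20,36),(40,110)):
        q=p[(p[:,0]>-175)&(p[:,0]<-100)&(p[:,1]>y0)&(p[:,1]<y1)&(p[:,2]>100)&(p[:,2]<185)]
        if len(q): print(n,np.percentile(q,[0,2,50,98,100],axis=0).round(1).tolist())
E
```

```text
clock: 0.45
position: [314.5, 460.0, 231.2]
ee_rot: [0.993, -0.121, -0.001, 0.001]
contact_force: [-0.3, 1.6, 0.0]
gripper_width: 70.3
grasp_force: 0.0
clock: 0.75
position: [350.4, 365.5, 231.3]
ee_rot: [1.0, -0.012, -0.001, 0.001]
contact_force: [-0.1, -0.4, 0.7]
gripper_width: 70.7
grasp_force: 0.0
clock: 1.05
position: [386.3, 271.1, 231.2]
ee_rot: [0.995, 0.097, -0.0, 0.0]
contact_force: [0.0, 0.6, 0.3]
gripper_width: 70.6
grasp_force: 0.0
clock: 1.35
position: [421.6, 176.7, 231.2]
ee_rot: [0.995, 0.096, -0.0, 0.0]
contact_force: [-0.5, 0.3, 0.2]
gripper_width: 70.4
grasp_force: 0.0
clock: 1.85
position: [454.9, 87.2, 140.7]
ee_rot: [0.995, 0.099, -0.001, 0.001]
contact_force: [-0.8, 0.3, 0.5]
gripper_width: 70.5
grasp_force: 0.0
[ 5.41943948e-01  2.06420538e-01 -5.04323779e-01  7.09985406e-04
 -8.62801831e-01  1.22750423e+00] [-141.61811574   38.73806141  140.71329298] [ 9.95047302e-01  9.93926754e-02 -1.12704685e-03  8.32284890e-04] 70.45619848404216
[[ 1.     0.001 -0.002]
 [ 0.001 -1.    -0.001]
 [-0.002  0.001 -1.   ]]
side1 [[-146.0, -7.7, 148.9], [-144.8, -1.7, 149.9], [-136.3, 3.9, 166.8], [-130.7, 5.3, 183.7], [-130.5, 5.8, 184.6]]
side1 [[-153.2, 74.4, 147.4], [-149.1, 75.6, 151.5], [-135.1, 84.2, 166.4], [-130.8, 88.7, 182.1], [-130.7, 89.0, 183.5]]
```

View pics/side1.png

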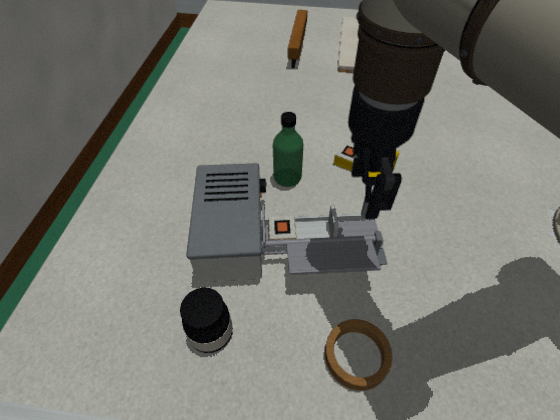

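Side view: the fingers are above the track end at about (375,200), one on each side of the shaft line. The tips sit about 8 mm above the TCP. I'll descend, with the push finger behind the end plate and the other on the pedal.

```bash
python3 -m jog '[[[0,0,-0.4],[0,0,0],-0.65],[[0,0,-0.7],[0,0,0],-0.65],[[0,0,-0.78],[0,0,0],-0.65],[[0,0,-0.86],[0,0,0],-0.65],[[0,0,-0.93],[0,0,0],-0.65],[[0,0,-1],[0,0,0],-0.65],[[0,0,-1],[0,0,0],-0.65]]'
python3 -m jog '[[[0,0,-0.05],[0,0,0],-0.65],[[0,0,-0.1],[0,0,0],-0.65],[[0,0,-0.15],[0,0,0],-0.65],[[0,0,-0.17],[0,0,0],-0.65],[[0,0,-0.17],[0,0,0],-0.65],[[0,0,-0.17],[0,0,0],-0.65]]'
cat > chk.py <<'E'
import sys
from h import *
s=read_state();print(tobox(s['position']).round(1),s['contact_force']@RB)
d=grab('side',sys.argv[1]);P=tobox(cloud(d));ok=d['range_z']>0
f=lambda x0,x1,y0,y1,z0,z1: P[ok&(P[...,0]>x0)&(P[...,0]<x1)&(P[...,1]>y0)&(P[...,1]<y1)&(P[...,2]>z0)&(P[...,2]<z1)]
for x0,x1 in((-165,-158),(-110,-38)):
    q=f(x0,x1,54,105,8,62)
    if len(q)>20: k=np.polyfit(q[:,1],q[:,2],1); r=k[0]*(q[:,1])+k[1]-q[:,2]; q=q[abs(r)<4]; k=np.polyfit(q[:,1],q[:,2],1); print('angle',0.17-np.arctan(k[0]),len(q))
q=f(-175,-30,-24,24,42,58); q=q[q[:,0]<-30]; print('plate x',np.percentile(q[:,0],[2,50,98]) if len(q) else 0)
q=f(-60,60,-24,24,27,33); print('block',np.percentile(q[:,0],[2,50,98]) if len(q) else 0)
q=f(-4,6,-40,30,60,110); print('flap top',len(q),q.max(0) if len(q) else 0)
E
python3 chk.py s2
```

```text
clock: 2.65
position: [455.9, 87.5, 41.7]
ee_rot: [0.995, 0.099, 0.001, -0.0]
contact_force: [-0.4, 1.5, 2.5]
gripper_width: 70.6
grasp_force: 1.0
clock: 3.25
position: [455.0, 86.9, 24.3]
ee_rot: [0.995, 0.099, 0.0, -0.0]
contact_force: [0.3, 0.3, 4.2]
gripper_width: 70.1
grasp_force: 1.7
[-141.6   38.4   24.3] [0.32066421 0.21761865 4.21434628]
angle 0.712681640223923 76
angle 0.7116863224720654 1550
plate x [-138.8382003  -117.4174774  -113.20749094]
block [-52.06272345 -30.79773566  -9.75464756]
flap top 125 [  5.96907045  29.56857283 100.94485206]
```

View pics/s2.png

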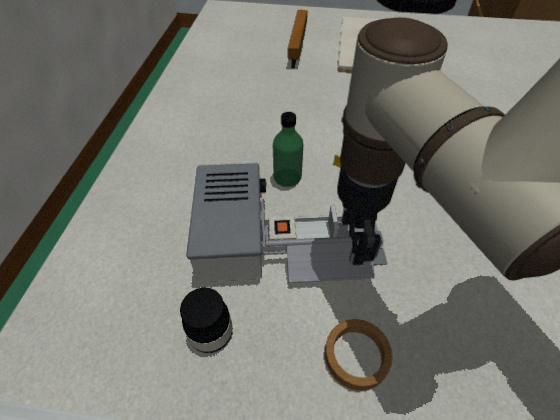

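The pedal is held at 0.71 rad and the sled hasn't moved. The push finger is behind the end plate, at about (350,240). Next: lower by 2 mm and push along box x.

```bash
python3 -m jog '[[[0,0,-0.02],[0,0,0],-0.65],[[0.039,0.008,-0.02],[0,0,0],-0.65],[[0.078,0.016,-0.02],[0,0,0],-0.65],[[0.108,0.022,-0.02],[0,0,0],-0.65],[[0.137,0.028,-0.02],[0,0,0],-0.65],[[0.176,0.035,-0.02],[0,0,0],-0.65],[[0.216,0.043,-0.02],[0,0,0],-0.65],[[0.255,0.051,-0.02],[0,0,0],-0.65],[[0.294,0.059,-0.02],[0,0,0],-0.65],[[0.343,0.069,-0.02],[0,0,0],-0.65],[[0.343,0.069,-0.02],[0,0,0],-0.65]]'; python3 chk.py s3
```

```text
clock: 4.4
position: [488.8, 93.5, 21.9]
ee_rot: [0.995, 0.099, -0.001, 0.0]
contact_force: [-3.4, 0.2, 3.1]
gripper_width: 70.4
grasp_force: 2.0
[-107.2   38.2   21.9] [-3.28975862  0.86880089  3.07279595]
angle 0.7830546665140216 144
angle 0.7716712146259977 1377
plate x [-99.05257483 -91.84797735 -88.41991417]
block [-27.38680418 -13.76225006   4.06428652]
flap top 124 [  5.97800285  29.92447442 104.56874213]
```

```bash
python3 -m jog '[[[0.039,0.008,0],[0,0,0],-0.65],[[0.078,0.016,0],[0,0,0],-0.65],[[0.118,0.024,0],[0,0,0],-0.65],[[0.157,0.032,0],[0,0,0],-0.65],[[0.196,0.039,0],[0,0,0],-0.65],[[0.235,0.047,0],[0,0,0],-0.65],[[0.275,0.055,0],[0,0,0],-0.65],[[0.314,0.063,0],[0,0,0],-0.65],[[0.353,0.071,0],[0,0,0],-0.65],[[0.382,0.077,0],[0,0,0],-0.65],[[0.382,0.077,0],[0,0,0],-0.65]]'; python3 chk.py s4
```

```text
clock: 5.55
position: [528.3, 101.7, 22.5]
ee_rot: [0.995, 0.099, 0.001, -0.0]
contact_force: [-2.8, 1.0, 3.0]
gripper_width: 70.5
grasp_force: 1.8
[-66.9  38.5  22.5] [-2.55587141  1.54638407  2.95518979]
angle 0.7453613199956196 136
angle 0.7528167160694414 1119
plate x [-54.51521474 -50.66475257 -48.28483346]
block [-52.99577283 -48.42454255 -48.30515875]
flap top 127 [  5.97436834  29.98687167 103.3724471 ]
```

```bash
python3 -m jog '[[[0.015,0.003,0],[0,0,0],-0.65],[[0.03,0.006,0],[0,0,0],-0.65],[[0.03,0.006,0],[0,0,0],-0.65]]';python3 -m jog '[[[0.01,0.002,0],[0,0,0],-0.65],[[0.02,0.004,0],[0,0,0],-0.65],[[0.02,0.004,0],[0,0,0],-0.65]]'; python3 chk.py s5
```

```text
clock: 5.9
position: [529.9, 101.8, 22.4]
ee_rot: [0.995, 0.099, -0.001, 0.0]
contact_force: [-4.5, 1.4, 4.5]
gripper_width: 70.3
grasp_force: 2.6
clock: 6.2
position: [531.5, 102.1, 22.4]
ee_rot: [0.995, 0.099, -0.001, 0.0]
contact_force: [-6.4, 2.4, 5.0]
gripper_width: 70.4
grasp_force: 3.4
[-63.6  38.2  22.4] [-5.7767189   3.64542265  5.03480192]
angle 0.7870105110528175 90
angle 0.7621321576227853 1126
plate x [-50.69742695 -46.83294517 -45.07138679]
block [-50.84466922 -45.15326971 -45.03905068]
flap top 127 [  5.96472301  29.55613906 104.39480565]
```

```bash
python3 -m jog '[[[0.01,0.002,0],[0,0,0],-0.65],[[0.02,0.004,0],[0,0,0],-0.65],[[0.03,0.006,0],[0,0,0],-0.65],[[0.03,0.006,0],[0,0,0],-0.65]]'; python3 chk.py s6
```

```text
clock: 6.65
position: [531.6, 101.7, 21.9]
ee_rot: [0.995, 0.098, -0.004, 0.001]
contact_force: [-11.4, 1.5, 8.6]
gripper_width: 70.7
grasp_force: 6.2
[-63.6  37.9  21.9] [-10.8393184    3.69314194   8.55392915]
angle 0.7704212569603726 60
angle 0.7783753521479836 1122
plate x [-49.78882109 -46.67039092 -45.0311806 ]
block [-45.23080286 -45.16282417 -45.13256471]
flap top 127 [  5.99260776  29.72328543 105.34657839]
```

The tool has stalled with the force rising, so the sled is against the stop. I'll back off, then rise slowly so the flap closes gently.

```bash
python3 -m jog '[[[-0.05,-0.01,0],[0,0,0],-0.65],[[-0.1,-0.02,0],[0,0,0],-0.65],[[-0.15,-0.03,0],[0,0,0],-0.65],[[-0.2,-0.04,0],[0,0,0],-0.65],[[-0.2,-0.04,0.04],[0,0,0],-0.65],[[-0.2,-0.04,0.08],[0,0,0],-0.65],[[-0.2,-0.04,0.12],[0,0,0],-0.65],[[-0.2,-0.04,0.16],[0,0,0],-0.65],[[-0.2,-0.04,0.2],[0,0,0],-0.65],[[-0.2,-0.04,0.24],[0,0,0],-0.65],[[-0.2,-0.04,0.28],[0,0,0],-0.65],[[-0.2,-0.04,0.32],[0,0,0],-0.65],[[-0.2,-0.04,0.36],[0,0,0],-0.65],[[-0.2,-0.04,0.6],[0,0,0],-0.65],[[-0.2,-0.04,0.95],[0,0,0],-0.65],[[-0.2,-0.04,0.95],[0,0,0],-0.65]]'
python3 -m jog '[[[-0.2,0.04,0.4],[0,0,0],-0.65],[[-0.4,0.1,0.8],[0,0,0],-0.65],[[-0.4,0.1,0.8],[0,0,0],-0.65],[[-0.4,0.1,0.8],[0,0,0],-0.65]]'
python3 chk.py s7; python3 - <<'E'
import cv2
cv2.imwrite('pics/c7.png',cv2.resize(cv2.imread('pics/s7.png')[150:320,160:420],None,fx=3,fy=3,interpolation=2))
E
```

```text
clock: 8.3
position: [518.3, 100.1, 121.9]
ee_rot: [0.995, 0.1, 0.005, -0.001]
contact_force: [0.6, 0.4, -0.0]
gripper_width: 70.3
grasp_force: 0.0
clock: 8.7
position: [475.2, 109.3, 198.2]
ee_rot: [0.995, 0.099, 0.001, -0.001]
contact_force: [-0.0, 0.6, 0.3]
gripper_width: 70.4
grasp_force: 0.0
[-117.4   56.4  198.2] [0.08371448 0.58777836 0.3242515 ]
angle 0.005578600131987438 120
angle 0.0004147470680861687 1255
plate x [-52.84512981 -48.73897352 -45.09190704]
block [-51.20598316 -45.15320692 -10.6828884 ]
flap top 46 [ 5.97313301 29.25574294 83.3821548 ]
```

View pics/c7.png

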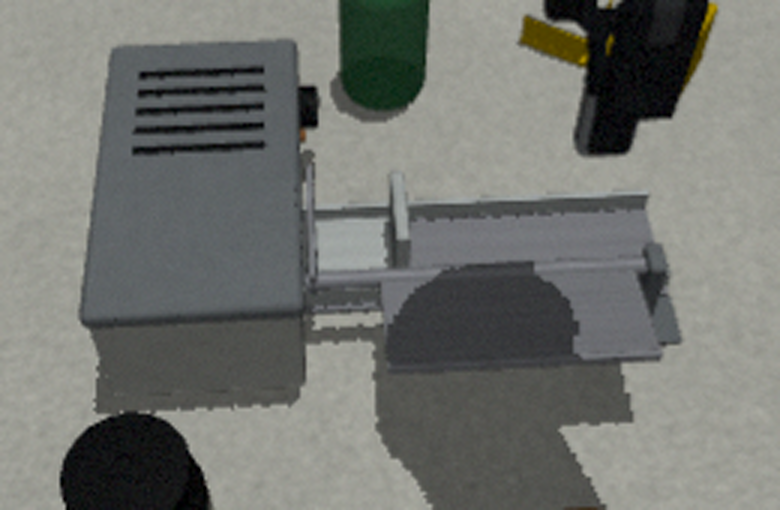

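The flap is shut (edge at (310,220)). The end plate sits at (400,220), box x ≈ -53 mm, which is fully home. The arm is clear.

```bash
python3 -c "from bench import job_done; print(job_done())"
```

```text
the job is handed in; nothing more can be done
None
```

The sled is in the curing box against the stop (end plate at about x -53 mm) with the flap shut behind the print; I handed the job in at 8.7 s on the robot's clock, and no verdict came back.

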